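# Hardness reading on a jacked shoe heel

### The job

Take the red-handled hardness tester out of its wooden holder and aim it squarely at the white dot on the black heel that stands tilted on the cobbler's jack: push its spring nose in by 4 to 10 mm there and hold it steady for a second and a half, never pushing harder than 20 N. Then hang the tester back in its holder, let go of it and move the gripper clear, and leave the nippers, the bowl of studs and the shoe stretcher where they lie.

Things in the scene. Friction and masses are not known exactly. Their poses are not given: they have to be found in the camera images.
- tester: Hardness tester, straight, 0.2-0.45 kg. Origin: underside centre of its steel collar (64 mm across, z 0 to 8 mm). z points from nose to handle (up in the holder). Red handle, 28 x 28 mm square, sides along x and y, z 8 to 88 mm: grip at about z = 50. Steel barrel 28 mm across down to z = -50, then the spring nose, 18 mm across, to z = -75.
- nose_tip (a point): Middle of the flat end of the tester's rubber-tipped brass nose, 75 mm below the tester's origin while the nose is out; it moves with the nose and has the tester's axes.
- nose (a joint): How far the nose is pushed into the tester, in m: 0 is fully out, 0.013 the end stop. The spring takes 2.7 N to start and 0.9 N more per mm, so about 6.3 N at 4 mm and 11.7 N at 10 mm.
- jack: Fixed cobbler's jack: dark steel base 130 x 110 x 12 mm, two green cheeks, a tilted saddle and on it, parallel to it on a stiff screw, a black D-shaped heel (68 x 64 mm, 22 mm thick) that does not give way. Origin: underside centre of the base. Its front, -x, faces roughly to the robot.
- saddle: Tilted steel plate 76 x 78 x 8 mm under the heel, origin at its centre, 90 mm above the ledge. z is its normal, leaning 35 degrees from vertical to the jack's front. The white dot (20 mm) is on this z axis (x = y = 0) in the heel's flat upper face, 45 to 73 mm from the origin: this height differs each time and is not given, feel for it. Heel: x -32 to 36, y -32 to 32 mm.
- holder: Fixed wooden holder for the tester, 80 x 80 x 90 mm block on a 100 x 100 x 10 mm foot, with an upright square well 42 mm wide, open at the top, walls 19 mm. Origin: centre of its underside.
- holder_mouth (a point): Centre of the well's mouth, at the holder's top, 90 mm above the ledge. The tester hangs with its collar lying on this top, its origin here, its nose free in the well.
- nippers: Steel end nippers lying flat, 155 mm long along x (jaws to +x), 75 mm wide, 17 mm high, origin at the underside's centre. Leave alone.
- bowl: Chipped white enamel bowl of brass studs, 110 mm across, 45 mm high, origin at the underside's centre. Leave alone.
- stretcher: Wooden shoe stretcher with a turned knob, 185 mm long along x, 56 mm wide and high, origin under its middle. Leave alone.

How it is judged:
By the outcome, as a careful person would: the job done as asked, in the order asked, and still so for the second after the job is handed in, with the robot touching nothing.
It also fails if it takes over 51 s, if anything falls off the work surface, if the arm or the gripper's body presses on something with over 40 N, if the wrist force passes 120 N, or if a joint passes its speed limit or range.

### The arm

A 6-joint arm with a two-finger parallel gripper is mounted at the origin on the work surface. World frame = base frame: x ahead of the robot, y to its left, z up, the work surface at z = 0. Lengths are in mm, angles in rad, forces in N, time in s.
With the tool pointing down it reaches from about 350 to 975 mm from the base axis. Payload 7.1 kg.
Tool frame: the origin (TCP) lies between the finger pads; the fingertips stand arm.tips_ahead ahead of it and the grasp point (between the pads) lies 5 mm behind it (arm.tips_ahead is the distance from the TCP to the fingertips, in mm); y points along the fingers, z is the direction in which the jaws open and shut, and the axes are right-handed (so a half turn about y gives the same grasp; the last joint's range is limited). The gripper opens to 88 mm and grips with 3 to 60 N. Pads are 20 mm wide; open, the fingers measure 115 mm over their backs; the gripper's body (75 mm by 178 mm) begins 61 mm behind the grasp point.
Start: joints at [1.326, 0.423, 1.63, -0, 1.089, -0.019], TCP at [139.898, 609.125, 236.675] pointing down, gripper open.
Joint ranges: [-3, 3], [-0.9, 2.11], [0.09, 2.58], [-1.31, 4.45], [0.11, 2.69], [-2.54, 2.54]. Speed limits (rad/s): [2.39, 2.39, 3.01, 3.14, 3.14, 3.14].

### API

Orientations are given as a rotation vector (axis times angle).
In Python, from plant import arm, vision gives the robot as it stands. The module is installed in compiled form; this text tells all that it offers.
- The arm moves only by the shell command python3 -m inch 'ROWS' [FORCE]. ROWS is JSON, a list of rows, each an object with "hand": the closure in counts, from 0 (fully open) to 255 (shut); "linear": the shift along the tool's x, y, z in units of 40 mm (1.0 is 40 mm), a list of three; "roll": the turn about the tool's y in rad. In form: [{"hand": hand, "linear": [x, y, z], "roll": roll}, ...]. A call has 1 to 12 rows; each row shifts and turns the commanded pose from where the row before left it, along the tool's axes as they then stand; what a row does not reach is not made up. A row lasts 1/12 s, in which the tool goes at most 41.7 mm and 7.16 degrees, less where a joint would pass 70% of its speed; a pose out of reach is approached as far as the arm can. A call is refused whole if a number of a shift passes 1 or a number of a turn 0.125, either way. A call with a gripper value outside its range is refused whole. The fingers move at their own pace and stop on an object; FORCE is the grip in N (left out, the last holds). Time passes only in rows, so rows that do not move let the fingers close. It gives the time, the measured TCP pose, the force and the opening at its end, in the units of the state.
- arm.state(): the state, without advancing time (a new reading comes with each control period).
- vision.get_image(name): name is "scene" or "side" or "wrist"; returns a dict with "img" (400x640x3 uint8, red, green, blue), "camera_matrix" (3x3 intrinsics, pixels), "D" ([k1, k2, p1, p2, k3] as OpenCV has them; the pictures are not rectified), "xyz" and "rotation" of the camera in the world. Camera axes: x right, y down, z forward; pixel columns grow to the right and rows downward; lengths in mm; the calibration is good to about 2 mm. A picture is of the moment at which its call begins. There is no depth.
- arm.job_done(): hands the job in, once; it reports no verdict.
The state is a dict: "time_s": time; "joints": joint angles; "joint_vel": joint speeds; "tau": joint torques, N m; "tcp_pos": TCP position; "tool_rot": TCP orientation; "contact_force": force on the tool from outside, world axes, zero at the start; "moment": the same for the moment, N m; "gripper_width": finger opening in mm.
Only numpy, scipy, OpenCV 4.12 (cv2) and the standard library are available. Lean on these libraries where they do the work, as an engineer would, in place of code of your own. Each camera call takes 0.05 s, during which the arm holds its last target. There are 200 camera calls.

## Working session

There is one attempt and no reset: what is moved stays moved. The work goes in short steps, Python scripts to look and compute and a shell command to move; the robot and the scene stay as the last step left them, time stands still between calls to the robot, and variables do not carry over. Pictures are saved under pics/ and viewed, about 8 in all and at most 12, crops included, and the job is handed in when it is done.

```bash
mkdir -p pics; python3 - <<'E'
from plant import arm, vision
import cv2
print(arm.state(), arm.tips_ahead)
for n in("scene","side"):
    d=vision.get_image(n); cv2.imwrite(f"pics/{n}0.png",d["img"][:,:,::-1])
    print(n,d["xyz"],d["rotation"],d["camera_matrix"],d["D"])
E
```

```text
{'time_s': 0.0, 'joints': array([ 1.32599605e+00,  4.23811823e-01,  1.63070848e+00, -1.54729436e-05,
        1.08864729e+00, -1.90348320e-02]), 'joint_vel': array([-0.00019201,  0.00048038, -0.00142272,  0.00196271,  0.00038413,
        0.00164394]), 'tau': array([ 1.86394165e-03, -5.44607985e+01, -2.73677373e+01,  6.44506468e-02,
        2.25281983e-02, -9.04075227e-05]), 'tcp_pos': array([139.77194147, 608.59519538, 235.91256517]), 'tool_rot': array([-1.56508392,  0.17743239, -0.17712773]), 'contact_force': array([0.00436392, 0.34734098, 0.32051241]), 'moment': array([ 0.01318062, -0.01129326,  0.02271945]), 'gripper_width': 87.97743722962504} 14.0
scene [1482.99145867  327.85501724  694.45713951] [-1.41146655 -1.88886366  0.97937249] [[416.91504388   0.         317.93021745]
 [  0.         416.91504388 210.42575891]
 [  0.           0.           1.        ]] [-0.09339489  0.          0.          0.          0.        ]
side [ 533.40239515 -692.58707374  805.81459383] [-2.29084063  0.17170524 -0.05780986] [[431.09281117   0.         318.13668298]
 [  0.         431.09281117 200.92075449]
 [  0.           0.           1.        ]] [0.00261612 0.         0.         0.         0.        ]
```

View pics/scene0.png

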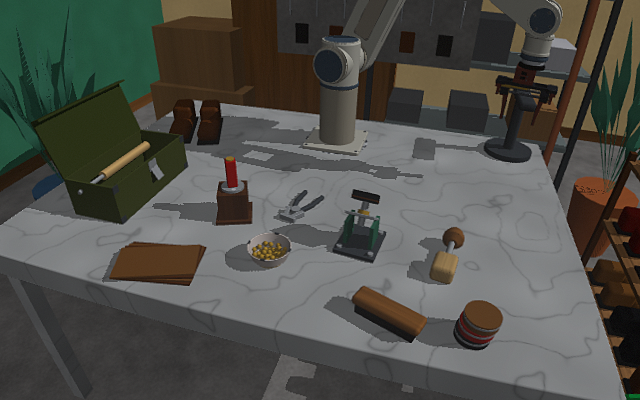

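View pics/side0.png

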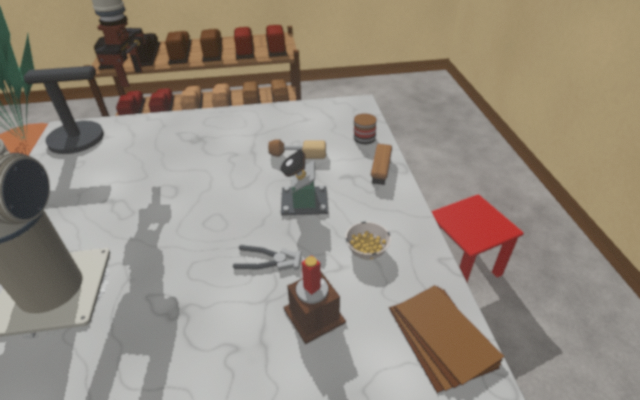

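```bash
cat > h.py <<'E'
import numpy as np, cv2
from scipy.spatial.transform import Rotation as R
from plant import arm, vision
def ray(d,uv):
    p=cv2.undistortPoints(np.array([[uv]],float),d["camera_matrix"],np.array(d["D"],float))[0,0]
    v=R.from_rotvec(d["rotation"]).apply([p[0],p[1],1]); return np.array(d["xyz"]),v/np.linalg.norm(v)
def plane(d,uv,z):
    o,v=ray(d,uv); return o+v*(z-o[2])/v[2]
def tri(d1,uv1,d2,uv2):
    A=np.zeros((3,3));b=np.zeros(3);rs=[ray(d1,uv1),ray(d2,uv2)]
    for o,v in rs:
        P=np.eye(3)-np.outer(v,v);A+=P;b+=P@o
    X=np.linalg.solve(A,b); return X,[round(float(np.linalg.norm(np.cross(X-o,v))),1) for o,v in rs]
def proj(d,X):
    r=R.from_rotvec(d["rotation"]).inv()
    return cv2.projectPoints(np.array(X,float).reshape(-1,3),r.as_rotvec(),-r.apply(d["xyz"]),d["camera_matrix"],np.array(d["D"],float))[0][:,0]
def get(n,save=None):
    d=vision.get_image(n)
    if save: cv2.imwrite(f"pics/{save}.png",d["img"][:,:,::-1])
    return d
E
python3 - <<'E'
import cv2,numpy as np
a=cv2.imread("pics/scene0.png");b=cv2.imread("pics/side0.png")
f=lambda i,x,y,w,h,s:cv2.resize(i[y:y+h,x:x+w],None,fx=s,fy=s,interpolation=cv2.INTER_CUBIC)
out=np.hstack([np.vstack([f(a,205,145,66,90,5)[:, :330],]),f(a,325,180,70,90,5)])
out2=np.hstack([f(b,275,245,75,100,5)[:450,:375],f(b,265,140,85,90,5)[:450]])
cv2.imwrite("pics/c1.png",out);cv2.imwrite("pics/c2.png",out2);print(out.shape,out2.shape)
E
```

```text
(450, 680, 3) (450, 800, 3)
```

View pics/c1.png

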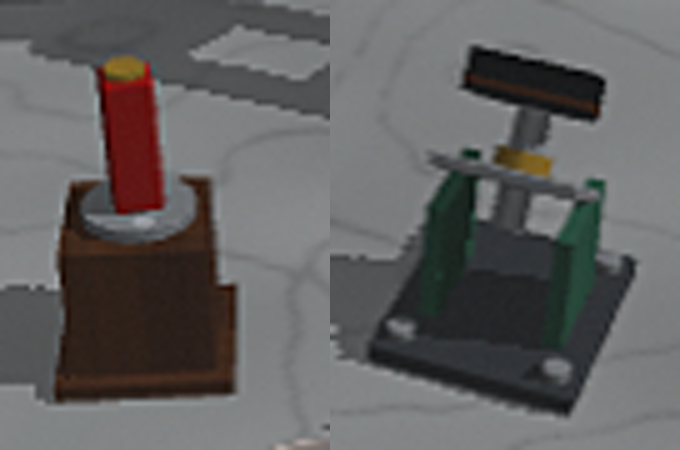

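View pics/c2.png

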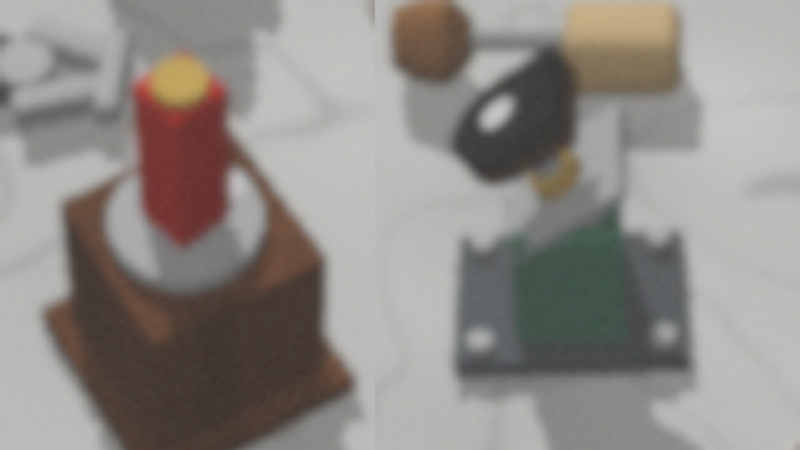

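```bash
python3 - <<'E'
from h import *
a=get("scene");b=get("side")
S=lambda x,y,o:((x+.5)/5-.5+o[0],(y+.5)/5-.5+o[1])
h=(205,145);j=(325,180);H=(275,245);J=(265,140)
print("captop",tri(a,S(125,68,h),b,S(180,80,H)))
print("collar",plane(a,S(137,210,h),98),plane(b,S(185,225,H),98))
for n,p in dict(fl=(57,377),fr=(235,372),br=(235,285)).items(): print("hfoot",n,plane(a,S(*p,h),10))
for p in [(45,310),(352,378)]: print("hfoot side",plane(b,S(*p,H),10))
for p in [(65,205),(165,340),(325,255)]: print("htop side",plane(b,S(*p,H),90))
for p in [(40,348),(238,403),(305,262)]: print("jack sc",plane(a,S(*p,j),12))
for p in [(83,360),(315,360),(90,235),(310,235)]: print("jack side",plane(b,S(*p,J),12))
print("dot ray",[plane(b,S(122,112,J),z).round(1) for z in(120,140,160)])
E
```

```text
captop (array([ 586.66718318, -159.81005559,  180.91420134]), [0.5, 0.5])
collar [ 594.94444092 -156.63089969   98.        ] [ 586.16259806 -165.25229468   98.        ]
hfoot fl [ 643.62938659 -191.87471851   10.        ]
hfoot fr [608.76157999 -98.30099482  10.        ]
hfoot br [ 525.62118855 -134.09011196   10.        ]
hfoot side [ 526.35557865 -135.29267722   10.        ]
hfoot side [ 652.22520132 -189.0968974    10.        ]
htop side [ 539.42320561 -141.80050839   90.        ]
htop side [ 571.93114184 -212.11534907   90.        ]
htop side [ 640.285076   -182.46402555   90.        ]
jack sc [672.14368707 153.36081991  12.        ]
jack sc [684.60439961 258.41213122  12.        ]
jack sc [558.02336261 273.86175838  12.        ]
jack side [545.2553129 167.1268746  12.       ]
jack side [669.10878305 147.34417871  12.        ]
jack side [557.65572909 272.26888333  12.        ]
jack side [683.05041279 252.00122994  12.        ]
dot ray [array([579.7, 241.1, 120. ]), array([578.3, 213.9, 140. ]), array([577. , 186.7, 160. ])]
```

```bash
python3 - <<'E'
from h import *
a=get("scene");b=get("side",)
s=arm.state()
print(R.from_rotvec(s["tool_rot"]).as_matrix().round(3))
print("stand",plane(a,(508,150),5),plane(b,(75,135),5), "top", tri(a,(519,100),b,(60,75)))
print("tcp px",proj(a,s["tcp_pos"]),proj(b,s["tcp_pos"]))
print("box",plane(a,(120,215),0))
w=get("wrist","w0");print(w["xyz"],R.from_rotvec(w["rotation"]).as_matrix().round(2))
E
```

```text
[[ 0.975 -0.     0.224]
 [-0.224 -0.001  0.975]
 [-0.    -1.    -0.001]]
stand [-130.88632181  665.41960001    5.        ] [-123.20617296  671.12568645    5.        ] top (array([-74.92541471, 644.00731458, 228.42196342]), [3.4, 3.4])
tcp px [[517.53697261 116.73359815]] [[130.55582416  73.31804606]]
box [ 694.8784414  -480.79227212    0.        ]
[ 64.62984505 626.20657751 384.64270504] [[ 0.22  0.93  0.27]
 [ 0.97 -0.22 -0.06]
 [ 0.    0.28 -0.96]]
```

View pics/w0.png

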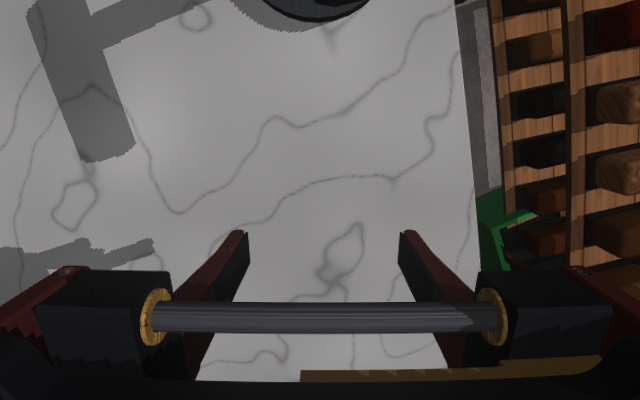

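```bash
python3 -m inch '[{"hand":0,"linear":[1,-0.5,0],"roll":0},{"hand":0,"linear":[1,-0.5,0],"roll":0},{"hand":0,"linear":[1,-0.5,0],"roll":0},{"hand":0,"linear":[1,-0.5,0],"roll":0},{"hand":0,"linear":[1,0,0],"roll":0},{"hand":0,"linear":[1,0,0],"roll":0},{"hand":0,"linear":[1,0,0],"roll":0},{"hand":0,"linear":[1,0,0],"roll":0},{"hand":0,"linear":[1,0,0],"roll":0},{"hand":0,"linear":[1,0,0],"roll":0},{"hand":0,"linear":[1,0,0],"roll":0},{"hand":0,"linear":[1,0,0],"roll":0}]'
python3 -m inch '[{"hand":0,"linear":[1,0,0],"roll":0},{"hand":0,"linear":[1,0,0],"roll":0},{"hand":0,"linear":[1,0,0],"roll":0},{"hand":0,"linear":[1,0,0],"roll":0},{"hand":0,"linear":[1,0,0],"roll":0},{"hand":0,"linear":[1,0,0],"roll":0},{"hand":0,"linear":[1,0,0],"roll":0},{"hand":0,"linear":[1,0,0],"roll":0},{"hand":0,"linear":[1,0,0],"roll":0}]'; python3 -c "
from h import *
s=arm.state();print(s['joints'].round(3),R.from_rotvec(s['tool_rot']).as_matrix().round(3))"
```

```text
time_s: 1.35
tcp_pos: [598.9, 503.2, 311.1]
tool_rot: [-1.564, 0.177, -0.177]
contact_force: [-0.1, 1.1, 0.6]
gripper_width: 87.9
time_s: 2.1
tcp_pos: [916.8, 421.1, 304.7]
tool_rot: [-1.558, 0.17, -0.183]
contact_force: [19.9, 9.0, 23.8]
gripper_width: 87.9
[ 4.190e-01  1.178e+00  8.500e-02  1.000e-03  1.868e+00 -9.270e-01] [[ 0.975  0.008  0.223]
 [-0.223  0.005  0.975]
 [ 0.007 -1.     0.006]]
```

```bash
python3 -m inch '[{"hand":0,"linear":[-0.8,0,-0.6],"roll":0},{"hand":0,"linear":[-0.8,0,-0.6],"roll":0},{"hand":0,"linear":[-0.2,0,-0.95],"roll":0},{"hand":0,"linear":[-0.2,0,-0.95],"roll":0},{"hand":0,"linear":[-0.2,0,-0.95],"roll":0},{"hand":0,"linear":[-0.2,0,-0.95],"roll":0},{"hand":0,"linear":[-0.2,0,-0.95],"roll":0},{"hand":0,"linear":[-0.2,0,-0.95],"roll":0},{"hand":0,"linear":[-0.2,0,-0.95],"roll":0},{"hand":0,"linear":[-0.2,0,-0.95],"roll":0},{"hand":0,"linear":[-0.2,0,-0.95],"roll":0},{"hand":0,"linear":[-0.2,0,-0.95],"roll":0}]'
python3 -m inch '[{"hand":0,"linear":[-0.2,0,-0.95],"roll":0},{"hand":0,"linear":[-0.2,0,-0.95],"roll":0},{"hand":0,"linear":[-0.2,0,-0.95],"roll":0},{"hand":0,"linear":[-0.2,0,-0.95],"roll":0},{"hand":0,"linear":[-0.2,0,-0.95],"roll":0},{"hand":0,"linear":[0,0,0],"roll":-0.12},{"hand":0,"linear":[0,0,0],"roll":-0.12},{"hand":0,"linear":[0,0,0],"roll":-0.12},{"hand":0,"linear":[0,0,0],"roll":-0.12},{"hand":0,"linear":[0,0,0],"roll":-0.12},{"hand":0,"linear":[0,0,0],"roll":0},{"hand":0,"linear":[0,0,0],"roll":0}]'; python3 -c "
from h import *
s=arm.state();print(s['joints'].round(3),s['contact_force'],R.from_rotvec(s['tool_rot']).as_matrix().round(3))
w=get('wrist','w1')"
```

```text
time_s: 3.1
tcp_pos: [716.4, 50.8, 303.6]
tool_rot: [-1.556, 0.167, -0.187]
contact_force: [0.6, -1.3, -0.1]
gripper_width: 87.7
time_s: 4.1
tcp_pos: [636.0, -123.8, 301.4]
tool_rot: [-1.548, -0.302, 0.28]
contact_force: [-0.7, 0.7, -0.0]
gripper_width: 87.9
[-0.215  0.39   1.525  0.009  1.216 -2.159] [-0.67646221  0.6969982  -0.02489585] [[ 0.932  0.013 -0.362]
 [ 0.362  0.006  0.932]
 [ 0.014 -1.     0.001]]
```

View pics/w1.png

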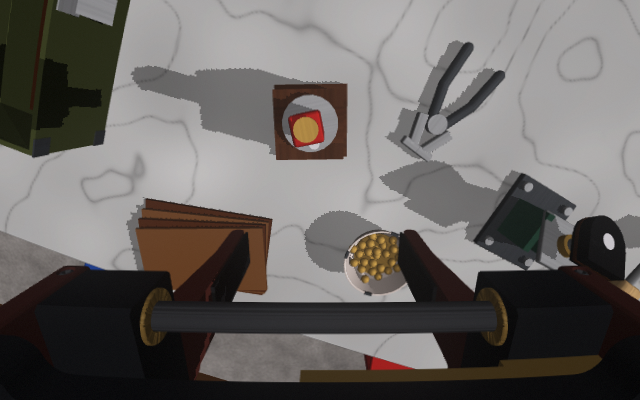

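```bash
python3 - <<'E'
from h import *
w=get('wrist'); im=w["img"]; hsv=cv2.cvtColor(im,cv2.COLOR_RGB2HSV)
m=(((hsv[...,0]<8)|(hsv[...,0]>172)|((hsv[...,0]>12)&(hsv[...,0]<30)))&(hsv[...,1]>110)&(hsv[...,2]>90)).astype(np.uint8)
m[:90]=0;m[160:]=0;m[:,:270]=0;m[:,350:]=0
yel=((hsv[...,0]>12)&(hsv[...,0]<30)&(m>0)).astype(np.uint8)
ys,xs=np.nonzero(yel);print("yellow",xs.mean(),ys.mean(),plane(w,(xs.mean(),ys.mean()),180))
c=cv2.boxPoints(cv2.minAreaRect(np.argwhere(m)[:,::-1].astype(np.float32)))
P=np.array([plane(w,p,178) for p in c]);print(c.round(1),P.round(1))
for i in range(4): e=P[(i+1)%4]-P[i];print(np.linalg.norm(e[:2]).round(1),np.degrees(np.arctan2(e[1],e[0])).round(1))
cv2.imwrite("pics/w1c.png",cv2.resize(im[75:170,260:360,::-1],None,fx=6,fy=6,interpolation=cv2.INTER_CUBIC))
E
```

```text
yellow 305.2972440944882 129.2263779527559 [ 586.61170336 -159.83591373  180.        ]
[[288.2 116.2]
 [319.1 109.8]
 [325.6 140.8]
 [294.7 147.3]] [[ 581.7 -177.5  178. ]
 [ 567.1 -154.5  178. ]
 [ 589.8 -139.7  178. ]
 [ 605.  -163.2  178. ]]
27.3 122.5
27.1 33.1
28.0 -57.2
27.3 -148.4
```

View pics/w1c.png

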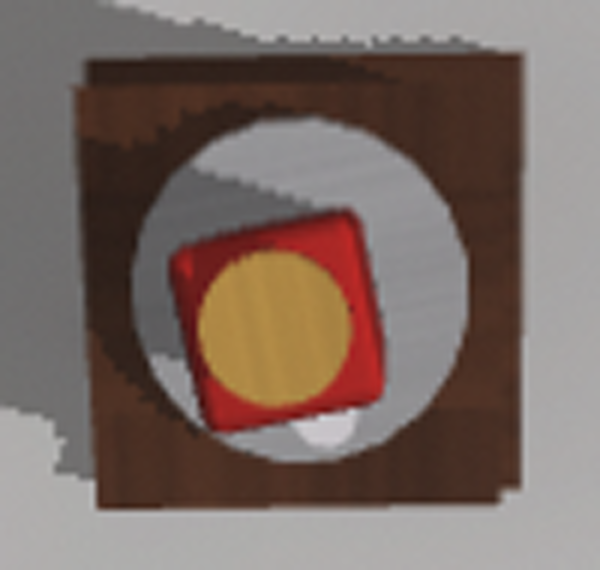

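```bash
python3 -m inch '[{"hand":0,"linear":[-0.76,0,-0.2],"roll":0},{"hand":0,"linear":[-0.76,0,-0.2],"roll":0},{"hand":0,"linear":[0,0,0],"roll":-0.1},{"hand":0,"linear":[0,0,0],"roll":-0.1},{"hand":0,"linear":[0,0.8,0],"roll":0},{"hand":0,"linear":[0,0.8,0],"roll":0},{"hand":0,"linear":[0,0,0],"roll":0},{"hand":0,"linear":[0,0,0],"roll":0}]'; python3 -c "
from h import *
s=arm.state();print(s['joints'].round(3),s['tcp_pos'],s['contact_force']);T=R.from_rotvec(s['tool_rot']).as_matrix();print(T.round(3));print('need units',T.T@(np.array([586.6,-159.9,135])-s['tcp_pos'])/40)"
```

```text
time_s: 4.87
tcp_pos: [585.2, -160.2, 235.5]
tool_rot: [-1.52, -0.457, 0.44]
contact_force: [0.4, 0.2, 1.7]
gripper_width: 87.7
[-0.292  0.395  1.678  0.011  1.062 -2.44 ] [ 585.20770091 -160.23488967  235.46721342] [0.42840512 0.20493008 1.70540126]
[[ 0.84   0.009 -0.542]
 [ 0.542  0.007  0.84 ]
 [ 0.012 -1.     0.001]]
need units [ 0.00407537  2.51189352 -0.01393142]
```

```bash
python3 -m inch '[{"hand":0,"linear":[0,0.9,0],"roll":0},{"hand":0,"linear":[0,0.9,0],"roll":0},{"hand":0,"linear":[0,0.7,0],"roll":0},{"hand":0,"linear":[0,0,0],"roll":0},{"hand":255,"linear":[0,0,0],"roll":0},{"hand":255,"linear":[0,0,0],"roll":0},{"hand":255,"linear":[0,0,0],"roll":0},{"hand":255,"linear":[0,0,0],"roll":0},{"hand":255,"linear":[0,0,0],"roll":0},{"hand":255,"linear":[0,0,0],"roll":0}]' 15
python3 -m inch '[{"hand":255,"linear":[0,0,0],"roll":0},{"hand":255,"linear":[0,0,0],"roll":0},{"hand":255,"linear":[0,0,0],"roll":0}]'
```

```text
time_s: 5.7
tcp_pos: [588.0, -160.1, 137.8]
tool_rot: [-1.522, -0.462, 0.437]
contact_force: [-0.4, -0.4, -0.2]
gripper_width: 51.4
time_s: 5.95
tcp_pos: [587.4, -160.0, 136.6]
tool_rot: [-1.521, -0.461, 0.438]
contact_force: [-0.1, -0.6, -0.4]
gripper_width: 31.1
```

```bash
python3 -m inch '[{"hand":255,"linear":[0,0,0],"roll":0},{"hand":255,"linear":[0,0,0],"roll":0},{"hand":255,"linear":[0,0,0],"roll":0},{"hand":255,"linear":[0,-0.4,0],"roll":0},{"hand":255,"linear":[0,-0.4,0],"roll":0},{"hand":255,"linear":[0,-0.4,0],"roll":0},{"hand":255,"linear":[0,-0.3,0],"roll":0},{"hand":255,"linear":[0,0,0],"roll":0.1},{"hand":255,"linear":[0,0,0],"roll":0.1},{"hand":255,"linear":[0,0,0],"roll":0},{"hand":255,"linear":[0,0,0],"roll":0}]'; python3 -c "
from h import *
s=arm.state();print(s['joints'].round(3),s['tcp_pos'],s['contact_force']);T=R.from_rotvec(s['tool_rot']).as_matrix();print(T.round(3))
a=get('scene');b=get('side')
f=lambda i,x,y,w,h,s:cv2.resize(i['img'][y:y+h,x:x+w,::-1],None,fx=s,fy=s,interpolation=cv2.INTER_CUBIC)
cv2.imwrite('pics/lift.png',np.hstack([f(a,195,120,80,110,4),f(b,265,215,110,110,4)]))"
```

```text
time_s: 6.87
tcp_pos: [586.4, -160.3, 196.2]
tool_rot: [-1.547, -0.306, 0.285]
contact_force: [0.8, -0.6, -2.5]
gripper_width: 28.1
[-0.291  0.442  1.706  0.011  0.983 -2.245] [ 586.42959711 -160.29683863  196.22471996] [ 0.77564053 -0.59381863 -2.50743537]
[[ 0.93   0.012 -0.368]
 [ 0.368  0.006  0.93 ]
 [ 0.014 -1.     0.001]]
```

View pics/lift.png

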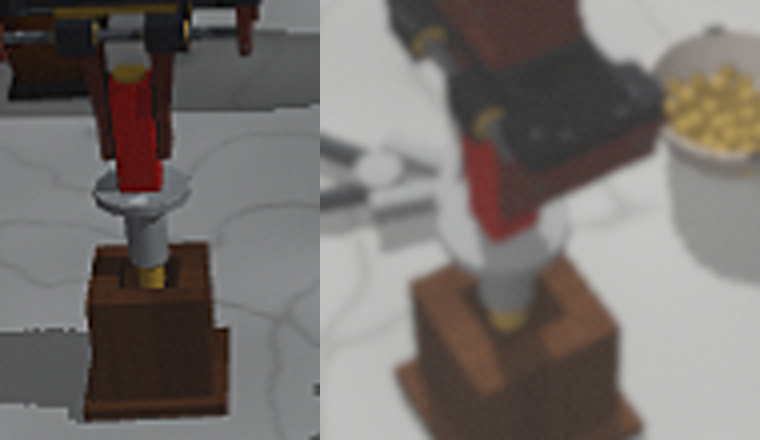

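```bash
python3 -m inch '[{"hand":255,"linear":[-0.28,0,0],"roll":0},{"hand":255,"linear":[-0.24,0,0],"roll":0},{"hand":255,"linear":[-0.24,0,0],"roll":0},{"hand":255,"linear":[-0.24,0.04,0],"roll":0},{"hand":255,"linear":[-0.24,0.05,0],"roll":0},{"hand":255,"linear":[0,0,0],"roll":0}]' 8
python3 -m inch '[{"hand":255,"linear":[-0.23,0.08,0],"roll":0},{"hand":255,"linear":[-0.23,0.09,0],"roll":0},{"hand":255,"linear":[-0.22,0.11,0],"roll":0},{"hand":255,"linear":[0,0,0],"roll":0},{"hand":255,"linear":[0,0,0],"roll":0}]' 8; python3 -c "
from h import *
s=arm.state();print(s['joints'].round(3),s['tcp_pos'],s['contact_force'],s['moment'])
a=get('scene');b=get('side')
f=lambda i,x,y,w,h,s:cv2.resize(i['img'][y:y+h,x:x+w,::-1],None,fx=s,fy=s,interpolation=cv2.INTER_CUBIC)
cv2.imwrite('pics/tilt.png',np.hstack([f(a,190,120,90,110,4),f(b,245,215,110,110,4)]))"
```

```text
time_s: 7.47
tcp_pos: [538.3, -179.0, 191.9]
tool_rot: [-1.547, -0.303, 0.283]
contact_force: [0.2, -0.1, -4.6]
gripper_width: 28.2
time_s: 7.88
tcp_pos: [514.2, -188.3, 180.0]
tool_rot: [-1.546, -0.302, 0.284]
contact_force: [1.0, 0.1, -2.6]
gripper_width: 28.2
[-0.378  0.383  1.85   0.013  0.901 -2.331] [ 514.15813621 -188.32426684  179.96984096] [ 0.99328339  0.06771524 -2.57346765] [-0.06173243  0.12038885 -0.00562744]
```

View pics/tilt.png

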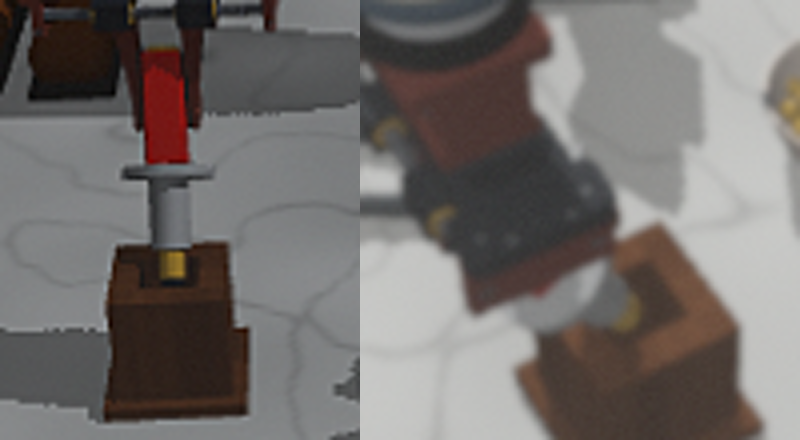

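```bash
python3 -m inch '[{"hand":255,"linear":[0,0,0],"roll":0},{"hand":255,"linear":[0,0,0],"roll":0},{"hand":255,"linear":[0,-0.4,0],"roll":0},{"hand":255,"linear":[0,-0.7,0],"roll":0},{"hand":255,"linear":[0,-0.7,0],"roll":0},{"hand":255,"linear":[0,-0.3,0],"roll":0},{"hand":255,"linear":[0,0,0],"roll":0.1},{"hand":255,"linear":[0,0,0],"roll":0.1},{"hand":255,"linear":[0,0,0],"roll":0.1},{"hand":255,"linear":[0,0,0],"roll":0.1},{"hand":255,"linear":[0,0,0],"roll":0.09}]' 50
python3 -m inch '[{"hand":255,"linear":[-0.16,0,0.7],"roll":0},{"hand":255,"linear":[-0.16,0,0.93],"roll":0},{"hand":255,"linear":[-0.16,0,0.93],"roll":0},{"hand":255,"linear":[-0.16,0,0.93],"roll":0},{"hand":255,"linear":[-0.16,0,0.93],"roll":0},{"hand":255,"linear":[-0.16,0,0.93],"roll":0},{"hand":255,"linear":[-0.16,0,0.93],"roll":0},{"hand":255,"linear":[-0.16,0,0.93],"roll":0},{"hand":255,"linear":[-0.16,0,0.93],"roll":0},{"hand":255,"linear":[-0.16,0,0.93],"roll":0},{"hand":255,"linear":[-0.16,0,0.93],"roll":0}]'
python3 -m inch '[{"hand":255,"linear":[0,0,0.2],"roll":0},{"hand":255,"linear":[0,0,0],"roll":0},{"hand":255,"linear":[0,0,0],"roll":0}]'; python3 -c "
from h import *
s=arm.state();print(s['joints'].round(3),s['tcp_pos'],s['contact_force']);T=R.from_rotvec(s['tool_rot']).as_matrix();print(T.round(3))
a=get('scene','jsc');b=get('side','jsd')
G=s['tcp_pos']-5*T[:,1];p=proj(a,G)[0].astype(int);q=proj(b,G)[0].astype(int);print(p,q)
f=lambda i,x,y,w,h,s:cv2.resize(i['img'][y:y+h,x:x+w,::-1],None,fx=s,fy=s,interpolation=cv2.INTER_CUBIC)
cv2.imwrite('pics/pre.png',np.hstack([f(a,p[0]-40,p[1]-40,80,120,5),f(b,q[0]-35,q[1]-40,80,120,5)]))"
```

```text
time_s: 8.9
tcp_pos: [514.3, -188.6, 264.7]
tool_rot: [-1.562, 0.085, -0.104]
contact_force: [0.1, 0.0, -3.2]
gripper_width: 27.8
time_s: 9.82
tcp_pos: [490.0, 218.7, 266.9]
tool_rot: [-1.562, 0.08, -0.101]
contact_force: [0.8, 0.3, -2.5]
gripper_width: 27.8
time_s: 10.07
tcp_pos: [491.2, 224.7, 266.6]
tool_rot: [-1.563, 0.08, -0.099]
contact_force: [0.5, -0.5, -3.4]
gripper_width: 27.8
[ 0.407  0.257  1.799 -0.     1.072 -1.05 ] [491.20801778 224.68534062 266.58951315] [ 0.49836733 -0.47177398 -3.43044453]
[[ 0.993  0.013  0.114]
 [-0.114  0.005  0.993]
 [ 0.012 -1.     0.007]]
[381 131] [248 118]
```

View pics/pre.png

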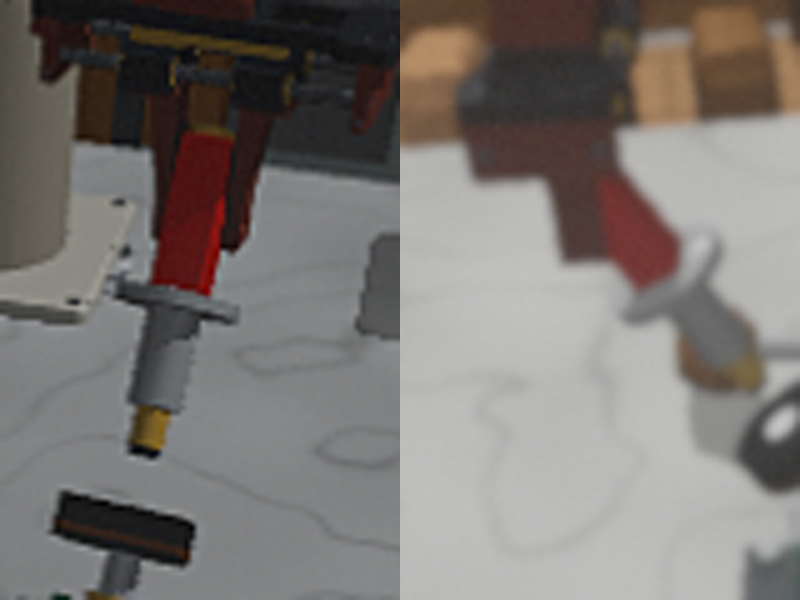

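```bash
python3 - <<'E'
from h import *
a=get('scene');b=get('side');s=arm.state();T=R.from_rotvec(s['tool_rot']).as_matrix()
G=s['tcp_pos']-5*T[:,1]
A=lambda x,y:((x+.5)/5-.5+341,(y+.5)/5-.5+91)
B=lambda x,y:((x+.5)/5-.5+213,(y+.5)/5-.5+78)
t=tri(a,A(145,452),b,B(350,383));c=tri(a,A(177,301),b,B(270,278))
print("tip",t,"collar",c,"G",G)
for X,Y in((t[0],G),(t[0],c[0]),(c[0],G)):
    v=(X-Y);l=np.linalg.norm(v);v=T.T@v/l;print(l.round(1),v.round(3),"tilt in plane",np.degrees(np.arctan2(v[0],v[1])).round(1),"out",np.degrees(np.arcsin(v[2])).round(1))
for th in(32,34,36,38):
    th=np.radians(th);v=T@[np.sin(th),np.cos(th),0]
    x=G+125*v;y=G+46*v
    q=lambda d,X,o:((proj(d,X)[0]-o+.5)*5-.5).round(0)
    print(q(a,x,(341,91)),q(b,x,(213,78)),q(a,y,(341,91)),q(b,y,(213,78)))
# dot centre and scene heel
hsv=b["img"].astype(int)
n=[-.5695,.0689,.819]
S=np.array([614.5,212.5,90])
for d in(45,52,59,66,73): print(d,q(b,S+d*np.array(n),(213,78)),q(b,S+d*np.array(n),(0,0))/5)
E
```

```text
tip (array([563.4971321 , 216.17129441, 165.00864222]), [0.2, 0.2]) collar (array([528.02638325, 219.04359198, 231.98257511]), [2.2, 2.2]) G [491.53609563 223.22835594 271.83392317]
129.0 [0.55  0.835 0.005] tilt in plane 33.4 out 0.3
75.8 [0.458 0.889 0.011] tilt in plane 27.3 out 0.6
54.2 [ 0.669  0.743 -0.003] tilt in plane 42.0 out -0.2
[146. 445.] [340. 381.] [181. 293.] [243. 273.]
[145. 444.] [347. 377.] [181. 293.] [246. 271.]
[143. 443.] [354. 373.] [180. 292.] [248. 269.]
[142. 441.] [360. 368.] [180. 291.] [251. 267.]
45 [403. 438.] [293.6 165.6]
52 [395. 430.] [292. 164.]
59 [387. 421.] [290.4 162.2]
66 [378. 412.] [288.6 160.4]
73 [370. 404.] [287.  158.8]
```

```bash
python3 - <<'E'
from h import *
b=get('side');w=get('wrist','wj');S=np.array([614.5,212.5,90]);n=np.array([-.5695,.0689,.819]);P=S+60*n
print(proj(w,P))
ds={}
for nm,d,r in(("side",b,9),("wrist",w,70)):
    u,v=proj(d,P)[0].astype(int);g=cv2.cvtColor(d["img"],cv2.COLOR_RGB2GRAY)
    x0,y0=max(u-r,0),max(v-r,0);c=g[y0:v+r,x0:u+r]
    m=(c>150 if nm=="wrist" else c>120).astype(np.uint8)
    N,l,st,ce=cv2.connectedComponentsWithStats(m)
    for i in range(1,N):
        if st[i,4]>8: print(nm,st[i],(ce[i]+[x0,y0]).round(1))
E
```

```text
[[326.19233312 275.63223677]]
side [ 0  0 15 14 64] [285.4 156.5]
side [ 6  7  7  7 34] [288.8 162.2]
```

View pics/wj.png

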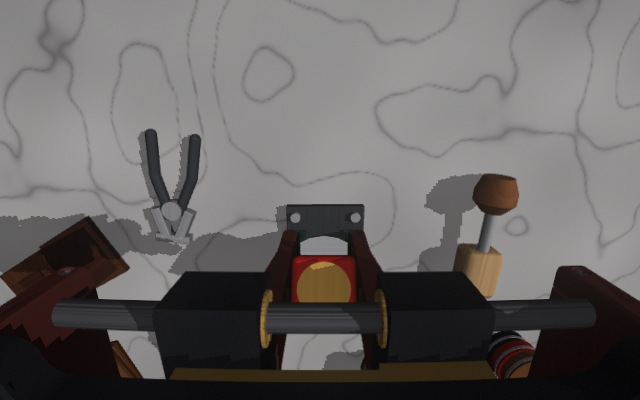

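```bash
python3 - <<'E'
from h import *
b=get('side');w=get('wrist');s=arm.state();T=R.from_rotvec(s['tool_rot']);C=R.from_rotvec(w["rotation"])
print("front corners",[plane(w,p,12).round(1) for p in((287,206),(364,206))],"D",w["D"])
rel=T.inv().apply(w["xyz"]-s['tcp_pos']);rr=T.inv()*C
T1=R.from_rotvec([-1.548,-0.302,0.28]);w1=dict(w);w1["xyz"]=T1.apply(rel)+[636.0,-123.8,301.4];w1["rotation"]=(T1*rr).as_rotvec()
g=cv2.imread("pics/w1.png",0);m=(g[225:258,598:622]>140).astype(np.uint8);N,l,st,ce=cv2.connectedComponentsWithStats(m);print(st,ce)
i=1+np.argmin([np.hypot(*(c-[11,16])) for c in ce[1:]])
uv=ce[i]+[598,225];X,e=tri(w1,uv,b,(288.8,162.2));print(uv,X,e)
# sanity: cap
print("cap w1 check",plane(w1,(305.3,129.2),180))
n=np.array([-.5695,.0689,.819]);S=np.array([614.5,212.5,90]);print("d",(X-S)@n,"off axis",(X-S)-((X-S)@n)*n)
E
```

```text
front corners [array([541.1, 168.6,  12. ]), array([554. , 275.5,  12. ])] D [-0.05425985  0.          0.          0.          0.        ]
[[  0   0  24  33 660]
 [  5   8  11  17 132]] [[11.70757576 15.99242424]
 [10.46212121 16.03787879]]
[608.46212121 241.03787879] [578.75151145 229.10909371 128.20841432] [0.2, 0.2]
cap w1 check [ 586.62359944 -160.00640881  180.        ]
d 52.79582211603708 off axis [-5.68126786 12.97146157 -5.03136399]
```

```bash
python3 - <<'E'
from h import *
a=get('scene');b=get('side');s=arm.state()
A=lambda p:((np.array(p)+.5)/5-.5+[341,91])
yaw=-0.12;jx=np.array([np.cos(yaw),np.sin(yaw),0]);jy=np.array([-jx[1],jx[0],0]);z=np.array([0,0,1.]);c,q=np.cos(np.radians(35)),np.sin(np.radians(35))
n=c*z-q*jx;sx=c*jx+q*z;S=np.array([613.5,213.2,90])
from scipy.optimize import least_squares
pts=[(a,A((62,492)),36,32,0),(a,A((195,520)),36,-32,0),(a,A((55,530)),36,32,-22),(a,A((188,563)),36,-32,-22)]
# image left in scene = robot's -y
pts=[(d,u,X,-Y,Z) for d,u,X,Y,Z in pts]+[(b,np.array((288.8,162.2)),0,0,0)]
f=lambda p:np.concatenate([proj(d,S+p[1]*jx+p[2]*jy+p[0]*n+X*sx+Y*jy+Z*n)[0]-u for d,u,X,Y,Z in pts])
r=least_squares(f,[60,0,0]);print(r.x,r.fun.round(2))
P=S+r.x[1]*jx+r.x[2]*jy+r.x[0]*n;print("dot",P)
T=R.from_rotvec(s['tool_rot']).as_matrix();G=s['tcp_pos']-5*T[:,1]
tip=np.array([563.5,216.2,165.]);th=np.radians(34.3);tip2=G+128*(T@[np.sin(th),np.cos(th),0]);print("tips",tip,tip2)
for t in(tip,tip2):
    e=P-t;print("tip->dot: along -n",-(e@n),"sx",e@sx,"jy",e@jy)
print("unit push per 10mm in tool",T.T@(-n)*10/40,"sx/jy per mm",T.T@sx/40,T.T@jy/40)
E
```

```text
[58.48387872 -3.52714283  2.3003408 ] [ 1.1  -0.18 -0.66 -0.05  0.38  0.81 -1.42  0.1  -0.49 -0.86]
dot [576.9698604  219.92178324 137.90718881]
tips [563.5 216.2 165. ] [564.61067219 216.35528442 167.09057624]
tip->dot: along -n 29.60801285679656 sx -4.950250307771442 jy 5.3075252595705145
tip->dot: along -n 30.69870102585691 sx -7.037394623423528 jy 5.020396528921153
unit push per 10mm in tool [ 0.14084075  0.20654229 -0.00204083] sx/jy per mm [ 2.06550624e-02 -1.40842851e-02  3.62100160e-05] [8.50591397e-05 1.89013579e-04 2.49991408e-02]
```

```bash
python3 -m inch '[{"hand":255,"linear":[-0.09,0.06,0.11],"roll":0},{"hand":255,"linear":[0.07,0.103,0],"roll":0},{"hand":255,"linear":[0.07,0.103,0],"roll":0},{"hand":255,"linear":[0.07,0.103,0],"roll":0},{"hand":255,"linear":[0.07,0.103,0],"roll":0},{"hand":255,"linear":[0,0,0],"roll":0},{"hand":255,"linear":[0,0,0],"roll":0},{"hand":255,"linear":[0,0,0],"roll":0}]'; python3 -c "
from h import *
s=arm.state();print(s['tcp_pos'],s['contact_force'],s['moment'])
a=get('scene');b=get('side')
f=lambda i,x,y,w,h,s:cv2.resize(i['img'][y:y+h,x:x+w,::-1],None,fx=s,fy=s,interpolation=cv2.INTER_CUBIC)
cv2.imwrite('pics/near.png',np.hstack([f(a,341,120,60,80,6.6),f(b,255,120,60,80,6.6)]))"
```

```text
time_s: 11.23
tcp_pos: [499.9, 228.2, 248.0]
tool_rot: [-1.562, 0.081, -0.101]
contact_force: [1.1, -0.3, -2.4]
gripper_width: 27.8
[499.8680553  228.15107628 248.00600393] [ 1.0875679  -0.34342817 -2.42707232] [ 0.02695241  0.09641936 -0.06083114]
```

View pics/near.png

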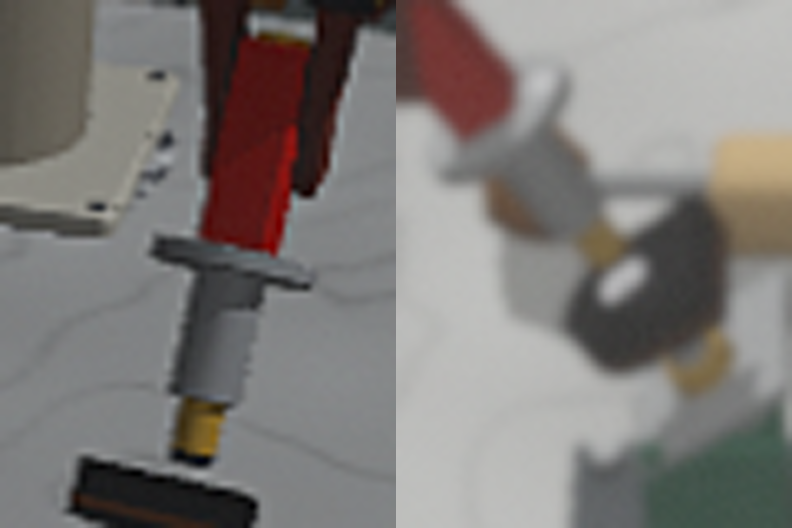

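```bash
python3 - <<'E'
from h import *
a=get('scene');b=get('side');s=arm.state()
def brass(d,box):
    x,y,x1,y1=box;h=cv2.cvtColor(d["img"],cv2.COLOR_RGB2HSV)[y:y1,x:x1];m=((h[...,0]>12)&(h[...,0]<32)&(h[...,1]>100)&(h[...,2]>60)).astype(np.uint8)
    N,l,st,ce=cv2.connectedComponentsWithStats(m);i=1+np.argmax(st[1:,4]);return ce[i]+[x,y],st[i]
S=lambda x,y,o:((x+.5)/6.6-.5+o[0],(y+.5)/6.6-.5+o[1])
ua,sa=brass(a,(361,176,381,193));ub,sb=brass(b,(281,150,294,162));print(ua,sa,ub,sb)
Bm,e=tri(a,ua,b,ub);print("brass mid",Bm,e)
l=[]
for d,p,q in((a,S(232,262,(341,120)),ua),(b,S(545-396,175,(255,120)),ub)):
    o,r1=ray(d,p);_,r2=ray(d,q);l.append(np.cross(r1,r2))
v=np.cross(*l);v/=np.linalg.norm(v);v*=-np.sign(v[2])
T=R.from_rotvec(s['tool_rot']).as_matrix();G=s['tcp_pos']-5*T[:,1]
yaw=-0.12;jx=np.array([np.cos(yaw),np.sin(yaw),0]);jy=np.array([-jx[1],jx[0],0]);z=np.array([0,0,1.]);c,q=np.cos(np.radians(35)),np.sin(np.radians(35));n=c*z-q*jx;sx=c*jx+q*z
k=(Bm-G)/np.linalg.norm(Bm-G);th=np.radians(34.3);vt=T@[np.sin(th),np.cos(th),0]
for nm,d in(("lines",v),("G-brass",k),("assumed",vt)):print(nm,d.round(3),"err deg sx,jy",np.degrees(d@sx).round(1),np.degrees(d@jy).round(1))
P=np.array([577,219.9,137.9]);print("G-brass len",np.linalg.norm(Bm-G))
for d in(k,vt):
    t=((P-Bm)@n)/(d@n);H=Bm+d*t;print("hit - dot: sx,jy",(H-P)@sx,(H-P)@jy,"dist brass mid to face",t)
    t=((P-G)@n)/(d@n);H=G+d*t;print(" from G:",(H-P)@sx,(H-P)@jy,t)
E
```

```text
[370.82608696 184.45652174] [ 6  5  8  8 46] [286. 157.] [ 3  5  5  5 13]
brass mid [570.19128469 219.19761854 156.45208951] [3.3, 3.3]
lines [ 0.494 -0.029 -0.869] err deg sx,jy -5.4 1.7
G-brass [ 0.586 -0.075 -0.807] err deg sx,jy 1.2 -0.3
assumed [ 0.571 -0.06  -0.819] err deg sx,jy 0.0 0.5
G-brass len 120.08640546139691
hit - dot: sx,jy 5.579231669184214 -1.595814832042584 dist brass mid to face 19.03051418536597
 from G: 5.579231669184214 -1.595814832042584 139.11691964676288
hit - dot: sx,jy 5.18121578442204 -1.344906069350593 dist brass mid to face 19.02672707155371
 from G: 2.6696548012525576 0.23837912814648704 139.08923507645747
```

```bash
python3 -m inch '[{"hand":255,"linear":[-0.06,0.04,0.01],"roll":0},{"hand":255,"linear":[0.028,0.041,0],"roll":0},{"hand":255,"linear":[0.028,0.041,0],"roll":0},{"hand":255,"linear":[0.028,0.041,0],"roll":0},{"hand":255,"linear":[0,0,0],"roll":0},{"hand":255,"linear":[0,0,0],"roll":0}]'
for i in 1; do python3 -m inch '[{"hand":255,"linear":[0.028,0.041,0],"roll":0},{"hand":255,"linear":[0,0,0],"roll":0},{"hand":255,"linear":[0,0,0],"roll":0}]';done
python3 -m inch '[{"hand":255,"linear":[0.028,0.041,0],"roll":0},{"hand":255,"linear":[0,0,0],"roll":0},{"hand":255,"linear":[0,0,0],"roll":0}]'
```

```text
time_s: 11.93
tcp_pos: [500.9, 228.5, 241.4]
tool_rot: [-1.562, 0.081, -0.101]
contact_force: [-0.1, -0.3, -3.8]
gripper_width: 27.8
time_s: 12.18
tcp_pos: [502.0, 228.5, 240.1]
tool_rot: [-1.562, 0.081, -0.101]
contact_force: [-1.9, 0.2, 0.4]
gripper_width: 27.7
time_s: 12.43
tcp_pos: [503.1, 228.3, 238.5]
tool_rot: [-1.562, 0.081, -0.101]
contact_force: [-2.1, -0.4, 1.5]
gripper_width: 28.2
```

```bash
python3 - <<'E'
from h import *
b=get('side');g=cv2.cvtColor(b["img"],cv2.COLOR_RGB2GRAY);print("cols 278-299");
for y in range(152,174):print(y,g[y,278:300])
yaw=-0.12;jx=np.array([np.cos(yaw),np.sin(yaw),0]);jy=np.array([-jx[1],jx[0],0]);z=np.array([0,0,1.]);c,q=np.cos(np.radians(35)),np.sin(np.radians(35));n=c*z-q*jx;sx=c*jx+q*z
P=np.array([577,219.9,137.9])
for X in(P,P+10*sx,P-10*sx,P+10*jy,P-10*jy,P+25*n):print(proj(b,X))
E
```

```text
cols 278-299
152 [103 106 107 107 106 105 103 103 112 134 162 178 183 181 176 165 145 118
  94  73  64  61]
153 [101 103 104 106 105 105 104 101 108 127 157 176 177 169 156 137 113  84
  71  63  64  60]
154 [ 99 102 104 106 106 106 106 103 106 121 149 164 159 142 119  97  79  68
  62  61  63  60]
155 [ 96 100 102 106 106 107 106 105 104 113 129 138 126 104  84  72  64  62
  61  63  62  61]
156 [102 101 102 103 105 107 106 104 103 105 109 108  94  78  68  65  62  63
  64  61  63  61]
157 [118 110 105 104 104 104 106 106 104 102  99  95  83  74  66  66  63  61
  60  60  64  60]
158 [131 123 113 106 106 104 105 103 104 103 101  95  91  81  77  69  66  64
  61  63  61  62]
159 [138 135 128 119 114 108 102 103 103 103 104 100  97 101  96  77  66  64
  63  59  64  62]
160 [140 139 136 132 122 113 102 100 102 103 103  98 101 112 110  86  67  60
  63  62  63  60]
161 [142 141 141 135 123 106  92  91  95  99  98  95 102 112 107  85  68  63
  62  62  62  59]
162 [142 142 140 132 116  92  78  83  95 100 101 102 105 106  95  73  63  63
  64  61  59  61]
163 [141 140 135 121 100  78  71  81  98 1
[... 482 characters left out ...]
 56  57  61  61  56  55  56
  57  57  57  57]
169 [147 132 105  79  65  61  60  61  58  58  59  56  59  57  57  58  58  60
  57  57  62  62]
170 [163 147 125  95  74  64  59  60  59  56  57  56  55  56  56  58  57  57
  59  59  62  64]
171 [178 168 154 128  98  73  59  58  56  55  56  56  57  60  58  58  59  59
  63  65  65  71]
172 [184 181 174 156 128  95  70  59  55  55  57  55  57  56  58  60  61  64
  65  69  74  86]
173 [186 186 182 173 156 127  90  67  62  58  59  60  58  60  63  65  72  76
  80  82  91  97]
[[288.3195832  161.34305571]]
[[291.33945509 159.47871233]]
[[285.31972738 163.19502164]]
[[288.42781713 159.0775696 ]]
[[288.20989566 163.63886985]]
[[282.27478952 155.05337448]]
```

```bash
python3 -m inch '[{"hand":255,"linear":[-0.07,-0.103,0],"roll":0},{"hand":255,"linear":[0,0,0],"roll":0},{"hand":255,"linear":[0.02,-0.014,-0.075],"roll":0},{"hand":255,"linear":[0,0,0],"roll":0},{"hand":255,"linear":[0.028,0.041,0],"roll":0},{"hand":255,"linear":[0.028,0.041,0],"roll":0},{"hand":255,"linear":[0.014,0.021,0],"roll":0},{"hand":255,"linear":[0,0,0],"roll":0},{"hand":255,"linear":[0,0,0],"roll":0}]'
python3 - <<'E'
from h import *
b=get('side');g=cv2.cvtColor(b["img"],cv2.COLOR_RGB2GRAY);print("cols 280-296");
for y in range(156,169):print(y,g[y,280:297])
print(arm.state()["contact_force"])
E
```

```text
time_s: 13.23
tcp_pos: [503.6, 225.2, 239.0]
tool_rot: [-1.562, 0.081, -0.101]
contact_force: [-1.1, -1.3, 2.1]
gripper_width: 27.8
cols 280-296
156 [103 105 104 105 105 106 103 104 111 110  96  78  68  65  63  61  64]
157 [103 103 102 106 105 106 104 102 100  94  82  72  69  64  62  63  64]
158 [110 104 104 105 104 104 104 103 102  95  85  81  75  66  66  60  60]
159 [122 116 109 106 104 103 104 105 103 100  93  93  88  73  64  62  61]
160 [132 128 121 110 100  99 103 103 103  99  96 100  94  79  63  61  62]
161 [138 133 123 106  92  92  99 101 101  96  91  93  92  76  66  62  62]
162 [139 131 115  93  79  86  96 100  99  92  87  85  79  72  66  60  63]
163 [137 122 100  78  70  79  97 102  98  91  85  78  70  65  64  62  62]
164 [130 112  88  70  66  77  98 108 103  91  80  70  67  64  61  61  60]
165 [124 101  76  67  63  72  88  99  95  81  71  65  63  61  61  59  59]
166 [116  89  67  59  63  64  72  78  74  65  61  63  62  62  62  60  57]
167 [108  81  64  61  62  60  61  60  60  60  62  60  61  59  56  55  57]
168 [104  77  66  64  62  62  60  58  58  56  57  57  59  54  58  57  57]
[-2.41366242 -1.4987708   2.0735873 ]
```

```bash
python3 -m inch '[{"hand":255,"linear":[0.018,0.027,0],"roll":0},{"hand":255,"linear":[0.018,0.027,0],"roll":0},{"hand":255,"linear":[0.018,0.027,0],"roll":0},{"hand":255,"linear":[0,0,0],"roll":0},{"hand":255,"linear":[0,0,0],"roll":0},{"hand":255,"linear":[0,0,0],"roll":0},{"hand":255,"linear":[0,0,0],"roll":0}]'
python3 - <<'E'
from h import *
f=[];p=[]
for i in range(6):
    get('side');s=arm.state();f.append(s["contact_force"]);p.append(s["tcp_pos"])
f=np.array(f);print(f.mean(0),f.std(0),np.mean(p,0));n=np.array([-.5695,.0689,.819]);F=(f.mean(0)-[.4,-.3,-3.1])@n;print("F",F,"mm",(F-2.7)/.9)
s=arm.state();T=R.from_rotvec(s['tool_rot']).as_matrix();G=s['tcp_pos']-5*T[:,1];print(G)
E
```

```text
time_s: 13.87
tcp_pos: [505.6, 225.0, 235.7]
tool_rot: [-1.562, 0.081, -0.101]
contact_force: [-4.9, -0.6, 3.5]
gripper_width: 27.9
[-4.94391761 -0.72952106  4.307219  ] [0.48589373 0.62639609 0.37038809] [505.61179749 224.96512424 235.6962081 ]
F 9.08027943360908 mm 7.089199370676756
[505.53424915 224.94292793 240.68444853]
```

```bash
for i in 1 2; do python3 -m inch '[{"hand":255,"linear":[0,0,0],"roll":0},{"hand":255,"linear":[0,0,0],"roll":0},{"hand":255,"linear":[0,0,0],"roll":0},{"hand":255,"linear":[0,0,0],"roll":0},{"hand":255,"linear":[0,0,0],"roll":0},{"hand":255,"linear":[0,0,0],"roll":0},{"hand":255,"linear":[0,0,0],"roll":0},{"hand":255,"linear":[0,0,0],"roll":0},{"hand":255,"linear":[0,0,0],"roll":0},{"hand":255,"linear":[0,0,0],"roll":0},{"hand":255,"linear":[0,0,0],"roll":0},{"hand":255,"linear":[0,0,0],"roll":0}]'; done
python3 - <<'E'
from h import *
b=get('side');a=get('scene');s=arm.state();T=R.from_rotvec(s['tool_rot']).as_matrix();G=s['tcp_pos']-5*T[:,1]
# red handle / collar axis in scene: handle mask principal axis vs predicted
h=cv2.cvtColor(a["img"],cv2.COLOR_RGB2HSV);m=((h[...,0]<6)|(h[...,0]>174))&(h[...,1]>170)&(h[...,2]>90)
u,v=proj(a,G)[0].astype(int);M=np.zeros_like(m);M[v-20:v+40,u-20:u+20]=1;pts=np.argwhere(m&M)[:,::-1].astype(float)
c=pts.mean(0);w,V=np.linalg.eigh(np.cov((pts-c).T));d=V[:,1];print("scene handle",len(pts),c,np.degrees(np.arctan2(*d[::-1])))
for th in(30,33,35,38):
    t=np.radians(th);k=T@[np.sin(t),np.cos(t),0];e=proj(a,G+40*k)[0]-proj(a,G-30*k)[0];print(th,np.degrees(np.arctan2(e[1],e[0])),np.hypot(*e))
E
```

```text
time_s: 15.17
tcp_pos: [505.6, 225.0, 235.7]
tool_rot: [-1.562, 0.081, -0.101]
contact_force: [-4.5, -0.4, 3.3]
gripper_width: 27.6
time_s: 16.17
tcp_pos: [505.6, 225.0, 235.7]
tool_rot: [-1.562, 0.081, -0.101]
contact_force: [-4.4, -0.5, 4.7]
gripper_width: 28.1
scene handle 52 [380.67307692 153.80769231] 99.52128746758142
30 102.39011777906885 27.61354824744049
33 103.00016483309575 27.461812315834656
35 103.4116382922002 27.320544772719508
38 104.03860262649422 27.0488874706569
```

```bash
python3 -m inch '[{"hand":255,"linear":[-0.14,-0.2,0],"roll":0},{"hand":255,"linear":[-0.25,-0.37,0],"roll":0},{"hand":255,"linear":[-0.25,-0.37,0],"roll":0},{"hand":255,"linear":[0.2,0,-0.6],"roll":0},{"hand":255,"linear":[0.22,0,-0.93],"roll":0},{"hand":255,"linear":[0.22,0,-0.93],"roll":0},{"hand":255,"linear":[0.22,0,-0.93],"roll":0},{"hand":255,"linear":[0.22,0,-0.93],"roll":0},{"hand":255,"linear":[0.22,0,-0.93],"roll":0},{"hand":255,"linear":[0.22,0,-0.93],"roll":0},{"hand":255,"linear":[0.22,0,-0.93],"roll":0},{"hand":255,"linear":[0.22,0,-0.93],"roll":0}]'
python3 -m inch '[{"hand":255,"linear":[0.22,0,-0.93],"roll":0},{"hand":255,"linear":[0.22,0,-0.93],"roll":0},{"hand":255,"linear":[0,0,0],"roll":-0.099},{"hand":255,"linear":[0,0,0],"roll":-0.099},{"hand":255,"linear":[0,0,0],"roll":-0.099},{"hand":255,"linear":[0,0,0],"roll":-0.099},{"hand":255,"linear":[0,0,0],"roll":-0.099},{"hand":255,"linear":[0,0,0],"roll":0},{"hand":255,"linear":[0,0,0],"roll":0}]'
cat > tipchk.py <<'E'
from h import *
a=get('scene');s=arm.state();T=R.from_rotvec(s['tool_rot']).as_matrix();G=s['tcp_pos']-5*T[:,1]
print(s['joints'].round(3),s['contact_force'].round(1),T.round(3).tolist())
import sys
g=np.array([float(x) for x in sys.argv[1:4]]);print("need units",(T.T@(g-s['tcp_pos'])/40).round(3))
h=cv2.cvtColor(a["img"],cv2.COLOR_RGB2HSV);m=((h[...,0]>12)&(h[...,0]<32)&(h[...,1]>100)&(h[...,2]>60)).astype(np.uint8)
for th in (0,10,20,30,35):
    t=np.radians(th);k=T@[np.sin(t),np.cos(t),0];print(th,"pred brass mid px",proj(a,G+116*k)[0].round(1))
u,v=proj(a,G)[0].astype(int);N,l,st,ce=cv2.connectedComponentsWithStats(m[v:v+75,u-25:u+25])
for i in range(1,N):
    if st[i,4]>10: print("brass",st[i],(ce[i]+[u-25,v]).round(1))
E
python3 tipchk.py 530 -183.5 228
```

```text
time_s: 17.27
tcp_pos: [520.7, -102.8, 271.7]
tool_rot: [-1.563, 0.08, -0.102]
contact_force: [0.8, -0.2, -2.0]
gripper_width: 27.7
time_s: 18.02
tcp_pos: [529.6, -176.8, 271.2]
tool_rot: [-1.548, -0.307, 0.284]
contact_force: [0.2, -0.7, -2.9]
gripper_width: 27.9
[-0.349  0.281  1.754  0.011  1.095 -2.301] [ 0.5  1.  -2.6] [[0.93, 0.014, -0.367], [0.367, 0.006, 0.93], [0.015, -1.0, 0.0]]
need units [-0.068  1.079 -0.161]
0 pred brass mid px [233.6 155.5]
10 pred brass mid px [233.  158.1]
20 pred brass mid px [232.4 159.5]
30 pred brass mid px [231.6 159.7]
35 pred brass mid px [231.2 159.3]
brass [24 40  7  8 49] [231.3 159.4]
```

```bash
python3 -m inch '[{"hand":255,"linear":[-0.27,0.5,-0.16],"roll":0},{"hand":255,"linear":[0,0.58,0],"roll":0},{"hand":255,"linear":[0,0,0],"roll":0},{"hand":255,"linear":[0,0.4,0],"roll":0},{"hand":255,"linear":[0,0.4,0],"roll":0},{"hand":255,"linear":[0,0.4,0],"roll":0},{"hand":255,"linear":[0,0,0],"roll":0},{"hand":255,"linear":[0,0,0],"roll":0}]'; python3 tipchk.py 522.6 -186.4 178
```

```text
time_s: 18.73
tcp_pos: [523.1, -185.9, 180.1]
tool_rot: [-1.546, -0.307, 0.286]
contact_force: [0.1, 0.2, -1.9]
gripper_width: 27.8
[-0.369  0.391  1.834  0.013  0.906 -2.326] [-0.1  0.2 -2. ] [[0.929, 0.014, -0.37], [0.37, 0.006, 0.929], [0.015, -1.0, 0.0]]
need units [-0.027  0.069  0.005]
0 pred brass mid px [234.2 181.7]
10 pred brass mid px [233.7 184.5]
20 pred brass mid px [233.1 186.3]
30 pred brass mid px [232.4 187. ]
35 pred brass mid px [232.  186.8]
brass [24 39  7  7 41] [232.3 187.1]
```

```bash
python3 -m inch '[{"hand":255,"linear":[0,0,0],"roll":0},{"hand":255,"linear":[0.23,-0.02,0],"roll":0},{"hand":255,"linear":[0.23,-0.03,0],"roll":0},{"hand":255,"linear":[0.25,-0.07,0],"roll":0},{"hand":255,"linear":[0.25,-0.07,0],"roll":0},{"hand":255,"linear":[0.27,-0.05,0],"roll":0},{"hand":255,"linear":[0.27,-0.05,0],"roll":0},{"hand":255,"linear":[0,0,0],"roll":0}]' 8
python3 -m inch '[{"hand":255,"linear":[0.26,0,0],"roll":0},{"hand":255,"linear":[0.26,0,0],"roll":0},{"hand":255,"linear":[0,0,0],"roll":0},{"hand":255,"linear":[0,0,0],"roll":0}]' 8; python3 tipchk.py 587.2 -161 195; python3 - <<'E'
from h import *
b=get('side');s=arm.state();T=R.from_rotvec(s['tool_rot']).as_matrix();G=s['tcp_pos']-5*T[:,1]
h=cv2.cvtColor(b["img"],cv2.COLOR_RGB2HSV);m=((h[...,0]>12)&(h[...,0]<32)&(h[...,1]>80)&(h[...,2]>60)).astype(np.uint8)
u,v=proj(b,G)[0].astype(int);print(u,v)
N,l,st,ce=cv2.connectedComponentsWithStats(m[v:v+60,u-30:u+40])
for i in range(1,N):
    if st[i,4]>8: print("side brass",st[i],(ce[i]+[u-30,v]).round(1))
for th in(-5,0,5,10,20):
    t=np.radians(th);k=T@[np.sin(t),np.cos(t),0];print(th,proj(b,G+[0,0,0]+112*k)[0].round(1))
E
```

```text
time_s: 19.45
tcp_pos: [581.2, -163.2, 192.9]
tool_rot: [-1.547, -0.311, 0.285]
contact_force: [0.8, 0.1, -2.6]
gripper_width: 27.6
time_s: 19.78
tcp_pos: [598.5, -156.0, 192.3]
tool_rot: [-1.547, -0.309, 0.286]
contact_force: [-0.0, 0.1, -3.2]
gripper_width: 28.0
[-0.279  0.46   1.686  0.011  0.984 -2.236] [-0.4 -0.1 -3. ] [[0.929, 0.013, -0.37], [0.37, 0.006, 0.929], [0.014, -1.0, 0.001]]
need units [-0.297 -0.072 -0.013]
0 pred brass mid px [232.2 192.6]
10 pred brass mid px [231.7 195.9]
20 pred brass mid px [231. 198.]
30 pred brass mid px [230.2 198.9]
35 pred brass mid px [229.8 198.8]
315 252
side brass [27 41 11  6 48] [317.  294.9]
-5 [313.3 290.7]
0 [317.4 288.8]
5 [321.6 286.6]
10 [325.6 284.3]
20 [333.4 278.9]
```

```bash
python3 -m inch '[{"hand":255,"linear":[-0.15,0,0],"roll":0},{"hand":255,"linear":[-0.15,0,-0.01],"roll":0},{"hand":255,"linear":[0,0,0],"roll":0},{"hand":255,"linear":[0,0.25,0],"roll":0},{"hand":255,"linear":[0,0.25,0],"roll":0},{"hand":255,"linear":[0,0.25,0],"roll":0},{"hand":255,"linear":[0,0.25,0],"roll":0},{"hand":255,"linear":[0,0,0],"roll":0},{"hand":255,"linear":[0,0,0],"roll":0}]'
python3 -m inch '[{"hand":255,"linear":[0,0.1,0],"roll":0},{"hand":255,"linear":[0,0.1,0],"roll":0},{"hand":255,"linear":[0,0,0],"roll":0},{"hand":255,"linear":[0,0,0],"roll":0}]'
python3 -m inch '[{"hand":255,"linear":[0,0.08,0],"roll":0},{"hand":255,"linear":[0,0,0],"roll":0},{"hand":255,"linear":[0,0,0],"roll":0}]'
```

```text
time_s: 20.63
tcp_pos: [586.9, -160.6, 151.1]
tool_rot: [-1.546, -0.307, 0.288]
contact_force: [0.2, -0.4, -4.1]
gripper_width: 28.2
time_s: 20.97
tcp_pos: [587.5, -160.8, 144.4]
tool_rot: [-1.547, -0.308, 0.286]
contact_force: [-0.1, -0.6, -3.1]
gripper_width: 27.7
time_s: 21.22
tcp_pos: [587.5, -160.8, 141.2]
tool_rot: [-1.547, -0.308, 0.286]
contact_force: [1.5, 0.0, -2.7]
gripper_width: 27.6
```

```bash
python3 -m inch '[{"hand":255,"linear":[0,0.05,0],"roll":0},{"hand":255,"linear":[0,0.05,0],"roll":0},{"hand":255,"linear":[0,0,0],"roll":0},{"hand":255,"linear":[0,0,0],"roll":0},{"hand":255,"linear":[0,0,0],"roll":0}]' 5
python3 -m inch '[{"hand":255,"linear":[0,0.05,0],"roll":0},{"hand":255,"linear":[0,0,0],"roll":0},{"hand":255,"linear":[0,0,0],"roll":0},{"hand":255,"linear":[0,0,0],"roll":0}]' 5
python3 - <<'E'
from h import *
a=get('scene');h=cv2.cvtColor(a["img"],cv2.COLOR_RGB2HSV)
m=((h[...,0]<6)|(h[...,0]>174))&(h[...,1]>170)&(h[...,2]>90)
p=np.argwhere(m[150:200,215:250])+[150,215];print("red rows",p.min(0),p.max(0))
i=cv2.imread("pics/scene0.png");h=cv2.cvtColor(i,cv2.COLOR_BGR2HSV);m=((h[...,0]<6)|(h[...,0]>174))&(h[...,1]>170)&(h[...,2]>90)
p=np.argwhere(m[150:200,215:250])+[150,215];print("orig",p.min(0),p.max(0))
E
```

```text
time_s: 21.63
tcp_pos: [588.3, -160.7, 137.9]
tool_rot: [-1.547, -0.31, 0.285]
contact_force: [-0.6, 2.3, 4.9]
gripper_width: 28.1
time_s: 21.97
tcp_pos: [588.4, -160.7, 135.9]
tool_rot: [-1.547, -0.31, 0.285]
contact_force: [-0.6, 1.9, 5.0]
gripper_width: 27.6
red rows [160 224] [186 236]
orig [158 226] [186 236]
```

```bash
python3 -m inch '[{"hand":0,"linear":[0,0,0],"roll":0},{"hand":0,"linear":[0,0,0],"roll":0},{"hand":0,"linear":[0,0,0],"roll":0},{"hand":0,"linear":[0,0,0],"roll":0},{"hand":0,"linear":[0,0,0],"roll":0},{"hand":0,"linear":[0,0,0],"roll":0},{"hand":0,"linear":[0,0,0],"roll":0},{"hand":0,"linear":[0,0,0],"roll":0},{"hand":0,"linear":[0,0,0],"roll":0}]'
python3 -m inch '[{"hand":0,"linear":[0,-0.5,0],"roll":0},{"hand":0,"linear":[0,-0.8,0],"roll":0},{"hand":0,"linear":[0,-0.9,0],"roll":0},{"hand":0,"linear":[0,-0.9,0],"roll":0},{"hand":0,"linear":[-0.9,0,0],"roll":0},{"hand":0,"linear":[-0.9,0,0],"roll":0},{"hand":0,"linear":[-0.9,0,0],"roll":0},{"hand":0,"linear":[0,0,0],"roll":0},{"hand":0,"linear":[0,0,0],"roll":0},{"hand":0,"linear":[0,0,0],"roll":0}]'
python3 - <<'E'
from h import *
a=get('scene','fsc');b=get('side','fsd');w=get('wrist','fw')
def red(img):
    h=cv2.cvtColor(img,cv2.COLOR_RGB2HSV);return (((h[...,0]<6)|(h[...,0]>174))&(h[...,1]>150)&(h[...,2]>90))
for nm,d,f,(x,y,x1,y1) in(("scene",a,"scene0",(215,145,250,200)),("side",b,"side0",(295,250,330,300))):
    o=cv2.imread(f"pics/{f}.png")[:,:,::-1]
    for k,i in(("now",d["img"]),("orig",np.ascontiguousarray(o))):
        p=np.argwhere(red(i)[y:y1,x:x1])+[y,x];h=cv2.cvtColor(i,cv2.COLOR_RGB2HSV)[y:y1,x:x1];q=np.argwhere((h[...,0]>12)&(h[...,0]<32)&(h[...,1]>90)&(h[...,2]>120))+[y,x]
        print(nm,k,"red",p.mean(0).round(1),p.min(0),p.max(0),"cap",q.mean(0).round(1),len(q))
    diff=np.abs(d["img"].astype(int)-o).max(2)>40
    for n,bx in dict(nip=(275,190,325,222) if nm=="scene" else (230,240,300,275),bowl=(245,230,295,270) if nm=="scene" else (343,220,393,262),str=(428,222,468,285) if nm=="scene" else (265,135,330,160)).items(): print(" ",n,"changed px",diff[bx[1]:bx[3],bx[0]:bx[2]].sum())
s=arm.state();print(s['tcp_pos'],s['time_s'],s['contact_force'])
E
```

```text
time_s: 22.77
tcp_pos: [587.7, -160.7, 135.2]
tool_rot: [-1.547, -0.308, 0.286]
contact_force: [0.0, -0.5, 1.1]
gripper_width: 84.4
time_s: 23.6
tcp_pos: [486.4, -201.7, 258.1]
tool_rot: [-1.547, -0.309, 0.285]
contact_force: [-0.4, 0.7, 0.0]
gripper_width: 88.1
scene now red [169.6 232.7] [158 224] [186 236] cap [157.8 228.6] 21
scene orig red [173.3 231.4] [158 226] [186 237] cap [158.  229.5] 20
  nip changed px 0
  bowl changed px 0
  str changed px 0
side now red [268.  308.8] [262 304] [286 318] cap [261.6 311. ] 92
side orig red [265.9 309.5] [262 303] [269 318] cap [261.1 310.5] 93
  nip changed px 1092
  bowl changed px 0
  str changed px 0
[ 486.81930843 -201.24054605  257.64266433] 23.75 [0.33594306 0.54137915 0.47469028]
```

```bash
python3 - <<'E'
from h import *
a=get('scene');b=get('side');print("cap now",tri(a,(228.6,157.8),b,(311.0,261.6)),"orig",tri(a,(229.5,158.0),b,(310.5,261.1)))
arm.job_done()
E
```

```text
cap now (array([ 586.90974112, -162.75256571,  181.62932618]), [0.7, 0.7]) orig (array([ 586.1345582 , -160.65099609,  180.89960355]), [0.8, 0.8])
the job is handed in; nothing more can be done
```

I tested the dot, hung the tester back in its holder, moved the gripper clear and handed the job in at about 24 s of the 51 s allowed.

**Aiming:** The moves can't tilt the tool, so I tilted the tester in a light grip by leaning its nose on the edge of the holder's well. That gave about 35°, ±1–1.5°, by the geometry and the camera check of the nose tip. I then clamped it at 50 N. One rough estimate, from hand-picked pixels, disagreed by about 5°. I judged it unreliable.

**Pressing:** A first light touch, about 3 mm in, was roughly 3 mm off the dot. I backed off and shifted. The rim of white around the nose then looked even, so I take it to be within 1–2 mm of centre. The nose was in by about 7 mm at about 9 N, held steady for over 2 s. That depth comes from the force reading, which is good to about ±1 mm.

**Putting it back:** I turned the tester upright against the well wall, lowered it until the collar took its weight, and let go. Its cap is within about 2.5 mm of where it started, at the same height.

**Last checks:**
- The gripper is open, about 110 mm to the side of the tester and 120 mm above where it let go.
- The bowl and stretcher show no change in either camera, and the nippers none in the scene camera. The side camera shows changes around the nippers, which I took to be the arm or its shadow.
- Early on, while testing whether the arm could tilt at full reach, joint 3 read 0.085 against its 0.09 lower limit. This may count as passing its range.

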